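# Hold a vessel-door hinge bracket in its locating corner

### The job

Put the vacuum cooker's door hinge back together for fastening: while the bracket still stands on the bench, slip the brass bushing over its upright pin until it sits down on the foot. Then move the bracket onto the blue fixture plate and press it into the corner, lying flat, its long side against the long fence and its pin end against the short fence, and finish while still holding it there with the fingers, pressed firmly against both fences at once (do not let go). Leave the jar, wrench and gauge where they are.

Things in the scene. Friction and masses are not known exactly. Their poses are not given: they have to be found in the camera images.
- bracket: Dark steel hinge bracket, about 0.4 kg, loose on the bench: a straight-edged foot 100 (x) x 60 (y) x 15 (z) mm with an upright lug at one end and an upright round pin at the other, both on its centre line. Origin at the centre of the foot's underside, z up, x along the foot towards the pin end.
- lug_top (a point): Top of the bracket's upright lug, the place to grip: 26 mm from the bracket's origin towards its -x, 65 mm above its underside. The lug is 32 (bracket x) x 14 (bracket y) mm and stands 50 mm out of the foot; grip it across the 14 mm.
- pin_seat (a point): Point on the axis of the bracket's bright round pin (14 mm in diameter) at the top face of the foot, 15 mm above its underside and 28 mm from the bracket's origin towards +x: where the bushing's underside must come to rest. The pin rises 40 mm above it, tapered over the last 6 mm.
- bushing: Loose brass bushing (a plain ring), outer diameter 34 mm, bore 18 mm, 24 mm high, 60 g, standing on the bench with its bore upright; origin at the centre of its underside, z along the bore.
- fixture: Smooth blue plastic plate (friction about 0.2) fixed to the bench, 200 (x) x 140 (y) x 10 (z) mm, origin at the centre of its underside, z up. It carries two bright metal fences that form an inside corner: the long fence along its +y side, the short fence along its +x side. In the wanted position the bracket's x axis points along this x axis.
- corner (a point): The inside corner of the fixture: where the planes of the two fence faces meet, at the height of the plate's top (10 mm above the bench); 70 mm along x and 45 mm along y from the fixture's origin, axes parallel to the fixture's. With the bracket fully home its origin lies at x -50, y -30, z 0 mm in this frame.
- fence_long: Long fence, fixed and rigid, a metal bar 150 mm along the fixture's x, 18 mm thick, standing 14 mm above the plate; origin at the centre of its underside. Its working face looks to the fixture's -y, 9 mm from its origin. Smooth ground metal, friction about 0.2.
- fence_short: Short fence, fixed and rigid, a metal bar 85 mm along the fixture's y, 18 mm thick, standing 14 mm above the plate; origin at the centre of its underside. Its working face looks to the fixture's -x, 9 mm from its origin. Smooth ground metal, friction about 0.2.
- jar: Small amber grease jar with a white cap, 50 mm in diameter, 55 mm high, standing on the bench; origin at the centre of its underside. Bystander: leave it.
- wrench: Steel wrench, 160 mm long, lying on the bench beyond the work; origin under its middle. Bystander: leave it.
- gauge: Dial gauge lying face up on the bench beyond the work, 60 mm in diameter, 22 mm high, with a short brass stem to its -x; origin at the centre of its underside. Bystander: leave it.
Things that resemble listed ones, but are neither listed nor needed, are in the scene too. There is more than one size of the fixture; the job needs the middle-sized.

How it is judged:
By the outcome, as a careful person would: the job done as asked, in the order asked, and still so for the second after the job is handed in, while the arm keeps its last pose, push and grip.
It also fails if it takes over 70 s, if anything falls off the work surface, if the arm or the gripper's body presses on something with over 40 N, if the wrist force passes 120 N, or if a joint passes its speed limit or range.

### The arm

A 6-joint arm with a two-finger parallel gripper is mounted at the origin on the work surface. World frame = base frame: x ahead of the robot, y to its left, z up, the work surface at z = 0. Lengths are in mm, angles in degrees, forces in N, time in s.
With the tool pointing down it reaches from about 250 to 800 mm from the base axis. Payload 3.9 kg.
Tool frame: the origin (TCP) lies at the very end of the fingers, on their centre line; the grasp point (between the pads) lies 19 mm behind it; z points along the fingers, y is the line along which they close (so a half turn about z gives the same grasp; the last joint's range is limited). The gripper opens to 85 mm and grips with 20 to 120 N. Pads are 22 mm wide; open, the fingers measure 114 mm over their backs; the gripper's body (76 mm by 85 mm) begins 54 mm behind the grasp point. The pads swing forward as they close: fully open they stand 13 mm farther back than shut.
Start: joints at [74.714, 14.897, -7.913, 67.191, 0, 90], TCP at [138.41, 506.417, 231.304] pointing down, gripper open.
Joint ranges: [-159.42, 159.42], [-47.68, 98.78], [-73.54, 78.23], [-108.79, 121.32], [-90, 84.71], [-180, 180]. Speed limits (degrees/s): [147.25, 147.25, 180, 180, 180, 180].

### API

Orientations are given as a 3x3 rotation matrix whose columns are the frame's x, y, z axes.
In Python, from workcell import bot, vision gives the robot as it stands.
- The arm moves only by the tool jog_arm, never from a script. Its argument "targets" is text: rows parted by semicolons, each of 7 numbers parted by spaces: the opening, from 0 (shut) to 1 (fully open), then the shift along the world's x, y, z in cm, then the turn, a rotation vector about the world's x, y, z in rad. A call has 1 to 12 rows; each row shifts and turns the commanded pose from where the row before left it; what a row does not reach is not made up. A row lasts 1/10 s, in which the tool goes at most 50 mm and 8.59 degrees, less where a joint would pass 70% of its speed; a pose out of reach is approached as far as the arm can. A call is refused whole if a number of a shift passes 5 or a number of a turn 0.15, either way. A call with a gripper value outside its range is refused whole. The fingers move at their own pace and stop on an object; "grip_force" is the grip in N (left out, the last holds). Time passes only in rows, so rows that do not move let the fingers close. It gives the time, the measured TCP pose, the force, the opening and the grip force at its end, in the units of the state.
- bot.state(): the state, without advancing time (a new reading comes with each control period).
- vision.camera(name): name is "side" or "top"; returns a dict with "color" (420x560x3 uint8, red, green, blue), "intrinsics" (3x3 intrinsics, pixels), "camera_from_world" (4x4, takes a point from world to camera coordinates). Camera axes: x right, y down, z forward; pixel columns grow to the right and rows downward; lengths in mm; the calibration is good to about 2 mm. A picture is of the moment at which its call begins. There is no depth.
- bot.finish_job(): hands the job in; it is judged then, once.
The state is a dict: "clock": time; "q": joint angles; "joint_vel": joint speeds; "joint_torque": joint torques, N m; "eef_pos": TCP position; "eef_rot": TCP orientation; "contact_force": force on the tool from outside, world axes, zero at the start; "moment": the same for the moment, N m; "finger_gap": finger opening in mm; "grasp_force": force on a finger pad.
Only numpy, scipy, OpenCV 4.12 (cv2) and the standard library are available. Lean on these libraries where they do the work, as an engineer would, in place of code of your own. Each camera call takes 0.05 s, during which the arm holds its last target. There are 200 camera calls.

## Working session

There is one attempt and no reset: what is moved stays moved. The work goes in short steps, Python scripts to look and compute and a tool call to move; the robot and the scene stay as the last step left them, time stands still between calls to the robot, and variables do not carry over. Pictures are saved under pics/ and viewed, at most 10 in all, crops included, and the job is handed in when it is done.

Besides the shell and the picture viewer there is one more tool, called after "Emit:" by a JSON object that holds its "fn" and its "kwargs". jog_arm: Moves the arm, as the interface text tells. Its arguments: {"type":"object","properties":{"targets":{"type":"string"},"grip_force":{"type":"number"}},"required":["targets"]}

```bash
mkdir -p pics
cat > h.py <<'E'
import numpy as np, cv2
from workcell import bot, vision
def snap(n,f=None):
    d=vision.camera(n)
    if f: cv2.imwrite('pics/'+f,d['color'][:,:,::-1])
    return d
def ray(d,u,v,z):
    T=np.array(d['camera_from_world']);K=np.array(d['intrinsics'])
    R=T[:3,:3];c=-R.T@T[:3,3];r=R.T@np.linalg.solve(K,[u,v,1.])
    return c+r*(z-c[2])/r[2]
def proj(d,p):
    T=np.array(d['camera_from_world']);K=np.array(d['intrinsics'])
    q=K@(T[:3,:3]@np.array(p,float)+T[:3,3]);return q[:2]/q[2]
E
python3 -c "
from h import *
for n in('top','side'):
    d=snap(n,n+'1.png');np.savez('pics/'+n+'1.npz',**d);print(n,np.round(d['camera_from_world'],3).tolist(),d['intrinsics'][0][0])
print(bot.state())"
```

```text
top [[-0.01, -1.0, -0.003, -55.253], [-0.98, 0.011, -0.199, 507.644], [0.199, 0.001, -0.98, 1119.625], [0.0, 0.0, 0.0, 1.0]] 494.9914200564085
side [[0.987, -0.16, 0.019, -515.913], [-0.065, -0.504, -0.861, 59.985], [0.148, 0.849, -0.508, 1036.204], [0.0, 0.0, 0.0, 1.0]] 398.4960574457123
{'clock': 0.1, 'q': array([ 7.47150476e+01,  1.49326521e+01, -7.97892936e+00,  6.71913309e+01,
        2.25190762e-04,  9.00038633e+01]), 'joint_vel': array([-0.04455133, -0.10768936,  0.19416208,  0.05190723, -0.00866599,
       -0.05102416]), 'joint_torque': array([-4.41910524e-04, -4.06508982e+01,  2.54527259e+01,  1.00878274e-02,
       -1.17776708e-04,  7.73038380e-06]), 'eef_pos': array([138.2340519 , 505.82526797, 230.53819173]), 'eef_rot': array([[-9.64608907e-01,  2.63684336e-01, -4.77294240e-04],
       [ 2.63684768e-01,  9.64607353e-01, -1.73158686e-03],
       [ 3.80920220e-06, -1.79615933e-03, -9.99998387e-01]]), 'contact_force': array([-0.01278822,  0.40213484,  0.51418645]), 'moment': array([ 0.04318488,  0.01945522, -0.0008497 ]), 'grasp_force': 0.0, 'finger_gap': 85.32906247819115}
```

View pics/top1.png

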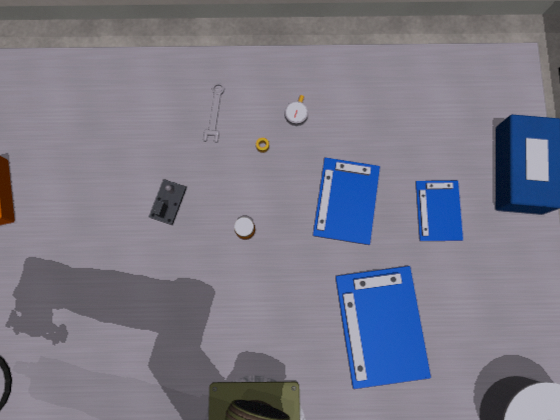

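View pics/side1.png

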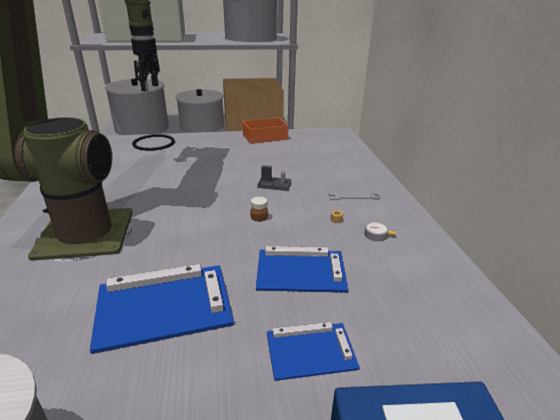

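Top view: three blue fixtures, at (347,201), (439,211) and (383,326). The middle-sized one at (347,201) is the candidate. The bracket is at (168,201), bushing (263,145), jar (244,227), wrench (214,113) and gauge (296,112). I'll measure them and confirm in one crop.

```bash
cat > m.py <<'E'
from h import *
d=dict(np.load('pics/top1.npz'));s=dict(np.load('pics/side1.npz'))
def blobs(d,lo,hi,amin):
    m=cv2.inRange(cv2.cvtColor(d['color'],cv2.COLOR_RGB2HSV),lo,hi)
    return [c for c in cv2.findContours(m,cv2.RETR_EXTERNAL,cv2.CHAIN_APPROX_NONE)[0] if cv2.contourArea(c)>amin]
for c in blobs(d,(105,200,120),(125,255,255),800):
    h=cv2.convexHull(c);q=cv2.approxPolyDP(h,8,True)[:,0]
    P=np.array([ray(d,u,v,10)[:2] for u,v in q]);print('blue',q.tolist(),P.round().tolist(),np.linalg.norm(P-np.roll(P,-1,0),axis=1).round())
for n,D in(('top',d),('side',s)):
  for c in blobs(D,(10,130,90),(30,255,255),15):
    x,y,w,h=cv2.boundingRect(c);print(n,'brass',(x,y,w,h),ray(D,x+w/2-.5,y+h/2-.5,12 if n=='side' else 24).round(1))
c=[c for c in blobs(d,(0,0,0),(180,255,75),300) if cv2.pointPolygonTest(c,(168,205),False)>=0][0]
r=cv2.minAreaRect(c);b=cv2.boxPoints(r);print('bracket',b.round(1).tolist(),[ray(d,u,v,15)[:2].round(1).tolist() for u,v in b])
I=d['color'][:,:,::-1]
a=cv2.resize(I[165:240,130:230],(400,300),interpolation=cv2.INTER_CUBIC);e=cv2.resize(I[120:170,230:297],(400,300),interpolation=cv2.INTER_CUBIC)
f=cv2.resize(I[150:250,300:400],(300,300),interpolation=cv2.INTER_CUBIC);g=cv2.resize(s['color'][155:215,240:360,::-1],(500,300)[:2],interpolation=cv2.INTER_CUBIC)
cv2.imwrite('pics/crop.png',np.vstack([np.hstack([a,e]),np.hstack([f,g])]))
E
python3 m.py
```

```text
blue [[408, 266], [429, 376], [353, 387], [336, 277]] [[362.0, -367.0], [111.0, -400.0], [89.0, -225.0], [338.0, -195.0]] [253. 176. 250. 174.]
blue [[457, 181], [461, 239], [420, 239], [416, 181]] [[569.0, -501.0], [425.0, -499.0], [426.0, -400.0], [570.0, -400.0]] [144.  99. 144. 101.]
blue [[325, 158], [378, 166], [369, 243], [314, 234]] [[632.0, -177.0], [610.0, -308.0], [418.0, -277.0], [441.0, -145.0]] [133. 195. 134. 194.]
blue [[558, 119], [559, 205], [513, 201], [512, 116]] [[728.0, -770.0], [506.0, -745.0], [517.0, -634.0], [737.0, -654.0]] [223. 112. 221. 116.]
top brass (0, 200, 11, 25) [500.9 601.4  24. ]
top brass (256, 138, 13, 13) [665.7 -20.4  24. ]
top brass (299, 95, 5, 7) [ 786.3 -119.5   24. ]
side brass (331, 211, 11, 11) [667.6 -22.1  12. ]
side brass (251, 209, 15, 6) [455.   30.1  12. ]
side brass (242, 117, 41, 24) [546.9 726.8  12. ]
bracket [[149.1999969482422, 215.89999389648438], [163.3000030517578, 178.1999969482422], [186.3000030517578, 186.89999389648438], [172.1999969482422, 224.60000610351562]] [[489.0, 254.8], [583.1, 223.8], [560.6, 166.4], [467.2, 198.1]]
```

View pics/crop.png

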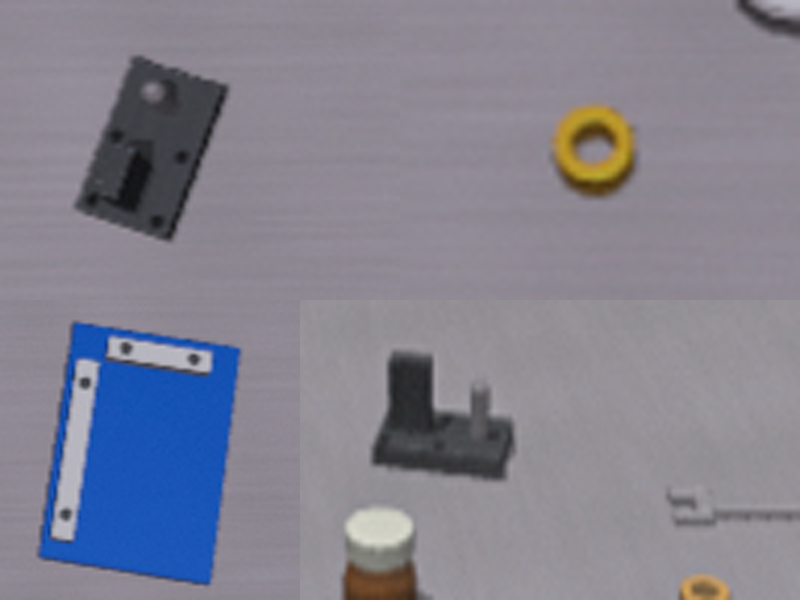

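Crop confirms: the middle plate (≈195x134 mm measured vs 200x140; the others are ≈250x175 and 144x100), fences on the +y and +x sides. The bracket's pin is at about (169,188) and the lug at (158,208). The bushing is a plain ring at (263,144). I'll move to the bushing.

Emit:
{"fn": "jog_arm", "kwargs": {"targets": "1 3.5 -3.5 0 0 0 -0.056;1 3.5 -3.5 0 0 0 0;1 3.5 -3.5 0 0 0 0;1 3.5 -3.5 0 0 0 0;1 3.5 -3.5 0 0 0 0;1 3.5 -3.5 0 0 0 0;1 3.5 -3.5 0 0 0 0;1 3.5 -3.5 0 0 0 0;1 3.5 -3.5 0 0 0 0;1 3.5 -3.5 0 0 0 0;1 3.5 -3.5 0 0 0 0;1 3.5 -3.5 0 0 0 0"}}

```text
clock: 1.3
eef_pos: [559.3, 84.6, 230.9]
eef_rot: [[-0.948, 0.318, -0.001], [0.318, 0.948, 0.0], [0.001, -0.0, -1.0]]
contact_force: [1.1, 0.7, -0.3]
finger_gap: 85.3
grasp_force: 0.0
```

Run:
```python
from h import *
d=dict(np.load('pics/top1.npz'));s=dict(np.load('pics/side1.npz'))
print('bush mask centroid top/side'); 
for n,D in(('top',d),('side',s)):
    h=cv2.cvtColor(D['color'],cv2.COLOR_RGB2HSV);m=cv2.inRange(h,(10,130,60),(30,255,255))
    x0,y0,x1,y1=(250,130,275,160) if n=='top' else (322,203,350,228)
    v,u=np.nonzero(m[y0:y1,x0:x1]);print(n,u.mean()+x0,v.mean()+y0,ray(D,u.mean()+x0,v.mean()+y0,15 if n=='side' else 20).round(1))
print('pin top',ray(d,130+155/4,165+92/4,55).round(1),'lug top',ray(d,130+122/4,165+170/4,65).round(1))
# side crop scale 500/120, pin top
print('pin side',ray(s,240+(480-300)*.24,155+(385-300)*.2,55).round(1),'lug side',ray(s,240+(411-300)*.24,155+(353-300)*.2,65).round(1))
st=bot.state();print(st['eef_pos'],st['eef_rot'].round(3).tolist())
```

```text
bush mask centroid top/side
top 262.1507936507937 144.36507936507937 [666.1 -20.6  20. ]
side 336.0632911392405 216.91139240506328 [664.8 -31.5  15. ]
pin top [548.6 200.3  55. ] lug top [499.7 215.7  65. ]
pin side [551.9 188.9  55. ] lug side [503.7 221.2  65. ]
[559.2750096   84.59290873 230.90713354] [[-0.948, 0.318, -0.001], [0.318, 0.948, 0.0], [0.001, -0.0, -1.0]]
```

Emit:
{"fn": "jog_arm", "kwargs": {"targets": "1 3.5 -3.5 0 0 0 0;1 3.5 -3.5 0 0 0 0;1 3.5 -3.5 -1 0 0 0;1 0 0 -4 0 0 0;1 0 0 -4 0 0 0;1 0 0 -4 0 0 0;1 0 0 -2 0 0 0;1 0 0 0 0 0 0"}}

```text
clock: 2.1
eef_pos: [659.3, -18.2, 76.6]
eef_rot: [[-0.948, 0.317, -0.009], [0.317, 0.948, 0.0], [0.009, -0.003, -1.0]]
contact_force: [-1.4, -0.7, 0.5]
finger_gap: 85.7
grasp_force: 0.0
```

Emit:
{"fn": "jog_arm", "kwargs": {"targets": "1 0.6 -0.2 -2 0 0 0;0.75 0 0 -2.5 0 0 0;0.7 0 0 -2 0 0 0;0.7 0 0 -0.5 0 0 0;0.7 0 0 0 0 0 0;0.7 0 0 0 0 0 0"}}

```text
clock: 2.7
eef_pos: [670.4, -20.2, 13.1]
eef_rot: [[-0.948, 0.317, 0.003], [0.317, 0.948, -0.0], [-0.002, 0.001, -1.0]]
contact_force: [0.6, 0.0, -0.8]
finger_gap: 60.1
grasp_force: 0.0
```

Run:
```python
from h import *
d=snap('top');s=snap('side');p=bot.state()['eef_pos'];print(p)
o=[]
for D in(d,s):
    u,v=proj(D,p).astype(int);o.append(cv2.resize(D['color'][v-38:v+38,u-50:u+50,::-1],(400,304),interpolation=cv2.INTER_CUBIC))
cv2.imwrite('pics/g1.png',np.hstack(o))
```

```text
[670.49287644 -20.22937425  13.24630272]
```

View pics/g1.png

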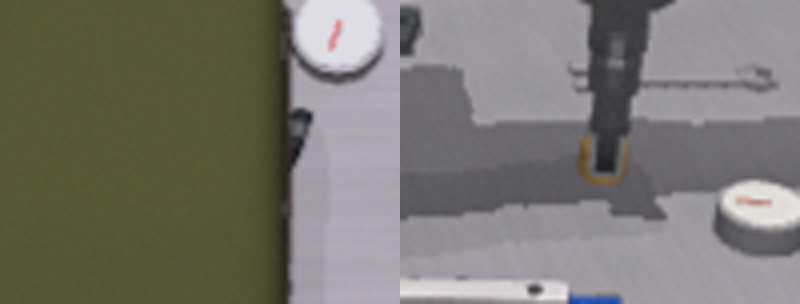

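Side view: the finger stands centred in front of the ring (crop pixel ~(605,160)), and the arm hides the ring in the top view. I'll lower and grip.

Emit:
{"fn": "jog_arm", "kwargs": {"targets": "0.7 -0.3 0 -0.8 0 0 0;0.7 0 0 0 0 0 0;0.2 0 0 0 0 0 0;0.2 0 0 0 0 0 0;0.2 0 0 0 0 0 0;0.2 0 0 0 0 0 0;0.2 0 0 0 0 0 0;0.2 0 0 0 0 0 0", "grip_force": 30}}

```text
clock: 3.6
eef_pos: [666.2, -20.2, 3.6]
eef_rot: [[-0.948, 0.317, 0.0], [0.317, 0.948, -0.0], [-0.0, 0.0, -1.0]]
contact_force: [0.0, -0.8, 1.7]
finger_gap: 32.9
grasp_force: 30.0
```

Emit:
{"fn": "jog_arm", "kwargs": {"targets": "0.2 0 0 3 0 0 0;0.2 0 0 4 0 0 0;0.2 0 0 3.5 0 0 0;0.2 -1.6 3.1 0 0 0 0;0.2 -1.6 3.1 0 0 0 0;0.2 -1.6 3.1 0 0 0 0;0.2 -1.6 3.1 0 0 0 0;0.2 -1.6 3.1 0 0 0 0;0.2 -1.6 3.1 0 0 0 0;0.2 -1 1.8 0 0 0 0;0.2 0 0 0 0 0 0;0.2 0 0 0 0 0 0"}}

```text
clock: 4.8
eef_pos: [560.0, 183.8, 108.3]
eef_rot: [[-0.949, 0.316, 0.0], [0.316, 0.949, -0.001], [-0.0, -0.001, -1.0]]
contact_force: [-1.0, 0.5, -1.1]
finger_gap: 33.1
grasp_force: 30.1
```

Run:
```python
from h import *
s=snap('side');np.savez('pics/s2.npz',**s);d0=dict(np.load('pics/top1.npz'));s0=dict(np.load('pics/side1.npz'))
p=bot.state()['eef_pos'];print(p,bot.state()['contact_force'])
def crop(I,u,v,k,w=30,h=30):
    u,v=int(u),int(v);print('crop origin',u-w,v-h,'scale',k)
    return cv2.resize(I[v-h:v+h,u-w:u+w,::-1],None,fx=k,fy=k,interpolation=cv2.INTER_NEAREST)
u,v=proj(s,[551,201,50]);a=crop(s['color'],u,v,8,36,36)
u,v=proj(d0,[540,205,40]);b=crop(d0['color'],u,v,8,14,36)
cv2.imwrite('pics/g2.png',np.hstack([a,b]))
for n,D in(('side now',s),):
    print('proj pin top/seat',proj(D,[551,201,55]).round(1),proj(D,[551,201,15]).round(1),'bush expected bottom',proj(D,p+[0,0,-4]).round(1))
```

```text
[560.37831175 183.31001122 108.3095539 ] [ 0.14144889 -0.48653647  0.23115359]
crop origin 246 135 scale 8
crop origin 154 156 scale 8
proj pin top/seat [282.3 170.4] [282.1 181.7] bush expected bottom [286.5 158. ]
```

View pics/g2.png

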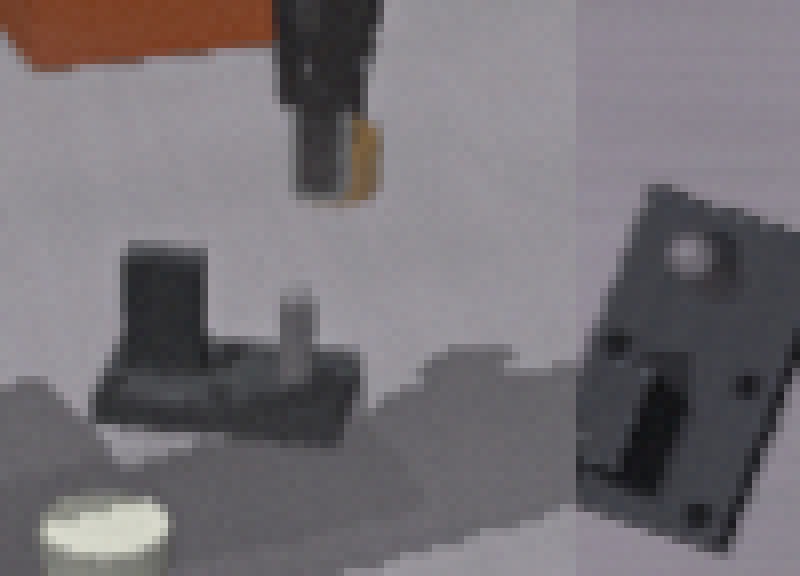

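Side crop: pin top at full-image pixel ~(282.8,171.6), ring ≈ (287.5,154) in the gripper and slightly +x of the finger centre. Top crop: pin head at (167.8,187). Coming close above the pin.

Emit:
{"fn": "jog_arm", "kwargs": {"targets": "0.2 -1 1.8 -1 0 0 0;0.2 0 0 -2 0 0 0;0.2 0 0 -1.2 0 0 0;0.2 0 0 0 0 0 0;0.2 0 0 0 0 0 0;0.2 0 0 0 0 0 0"}}

```text
clock: 5.45
eef_pos: [551.0, 201.4, 67.1]
eef_rot: [[-0.948, 0.318, 0.001], [0.318, 0.948, 0.0], [-0.001, 0.001, -1.0]]
contact_force: [0.2, 0.4, -0.3]
finger_gap: 33.0
grasp_force: 30.1
```

Run:
```python
from h import *
s=snap('side');np.savez('pics/s3.npz',**s);d=snap('top');st=bot.state()
print(st['eef_pos'],st['contact_force'])
I=s['color'];hsv=cv2.cvtColor(I,cv2.COLOR_RGB2HSV)
a=cv2.resize(I[140:205,250:310,::-1],None,fx=9,fy=9,interpolation=cv2.INTER_CUBIC)
b=cv2.resize(d['color'][150:240,130:220,::-1],(200,200));c=np.zeros((585,200,3),np.uint8);c[:200]=b
cv2.imwrite('pics/g3.png',np.hstack([a,c]))
print(I[165:184,272:296].mean(2).astype(int))
```

```text
[550.96066549 201.70617047  67.25632854] [-0.36423399 -0.7876254  -1.61799623]
[[153 151 151 149 153 149 121  60  51  52  52  61  90  95  94  91  93 130
  146 148 145 148 146 147]
 [152 151 150 152 152 147 122  55  47  47  48  58  87  96  92  88  93 129
  147 146 147 147 144 145]
 [153 152 149 150 151 148 119  54  42  42  43  54  87  91  88  82  91 131
  148 147 146 147 147 147]
 [156 155 150 151 152 148 120  63  47  45  45  53  85  91  86  80  86 130
  147 147 145 147 148 147]
 [156 155 153 150 151 148 137 100  92  89  90  87  93  92  87  90 106 144
  149 146 145 146 148 150]
 [155 154 151 151 150 152 153 141 141 123 102  95 103 111 124 137 141 151
  147 146 148 150 149 149]
 [154 155 152 148 151 152 150 154 151 113  99 100 112 144 150 153 150 149
  149 148 147 150 150 151]
 [156 155 152 154 150 152 153 154 148  96  97 100 104 131 156 154 152 150
  151 150 150 152 150 149]
 [156 155 153 150 154 150 150 155 146  84  91  93  91 120 154 156 150 152
  150 150 150 150 149 150]
 [159 155 152 154 154 153 154 156 146  80  82  86  87 118 155 156 152 154
  152 152 151 150 152 153]
 [160 159 1
[... 198 characters left out ...]
08 108 109 113 121 128 136 138  79  85  87  91 132 161 162 155 157
  156 157 147 122 118  99]
 [ 71  72  54  54  63  76  86  86  91  77  85  88  86  97 110 112 111 121
  129 147 120 101 100 100]
 [ 53  54  44  42  59  63  69  63  66  79  88  89  82  66  68  59  59  71
   80 111 100  98  98 102]
 [ 45  49  48  63  69  69  67  67  69  79  89  89  80  56  47  44  45  48
   65 109 101  99 101 101]
 [ 52  63  65  68  69  68  68  65  58  78  90  92  81  52  48  46  47  46
   56  97 101  99 100  99]
 [ 66  71  70  68  55  57  55  56  53  70  81  81  70  49  46  50  50  48
   53  97 102  98 100  98]
 [ 54  48  48  57  49  50  49  51  47  54  61  59  55  49  49  49  47  47
   62 101 101  99 100 102]]
```

View pics/g3.png

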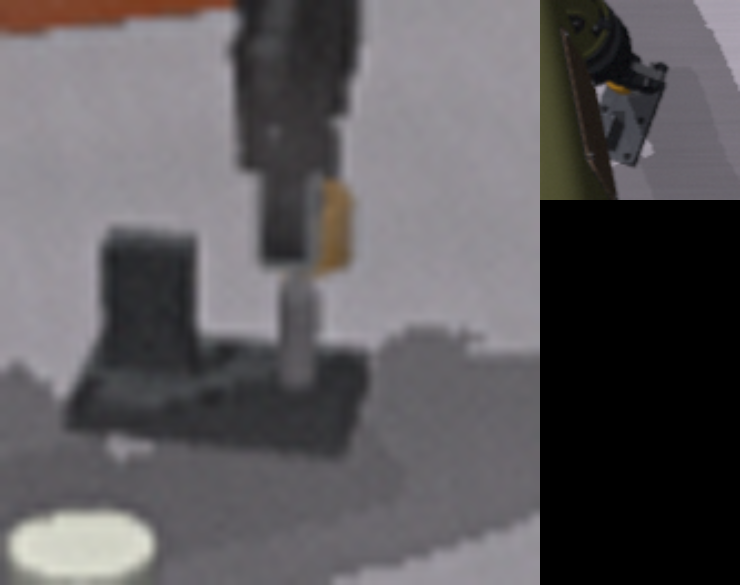

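Ring's image centre u≈283.3 vs. pin 282.7 (≈1.7 mm), y agrees. I'll nudge x by -1.5 mm and lower gently onto the pin.

Emit:
{"fn": "jog_arm", "kwargs": {"targets": "0.2 -0.15 0 -0.2 0 0 0;0.2 0 0 -0.3 0 0 0;0.2 0 0 -0.3 0 0 0;0.2 0 0 -0.3 0 0 0;0.2 0 0 -0.3 0 0 0;0.2 0 0 -0.3 0 0 0;0.2 0 0 0 0 0 0"}}

```text
clock: 6.25
eef_pos: [548.7, 202.0, 49.0]
eef_rot: [[-0.948, 0.317, 0.0], [0.317, 0.948, 0.0], [0.0, 0.0, -1.0]]
contact_force: [0.2, 1.0, -2.1]
finger_gap: 33.2
grasp_force: 30.1
```

Emit:
{"fn": "jog_arm", "kwargs": {"targets": "0.2 0 0 -0.5 0 0 0;0.2 0 0 -0.5 0 0 0;0.2 0 0 -0.5 0 0 0;0.2 0 0 -0.5 0 0 0;0.2 0 0 -0.5 0 0 0;0.2 0 0 0 0 0 0;0.2 0 0 0 0 0 0"}}

```text
clock: 6.95
eef_pos: [548.3, 201.4, 24.0]
eef_rot: [[-0.948, 0.317, -0.001], [0.317, 0.948, -0.001], [0.0, -0.001, -1.0]]
contact_force: [1.6, 1.4, -1.8]
finger_gap: 33.2
grasp_force: 30.1
```

Emit:
{"fn": "jog_arm", "kwargs": {"targets": "0.2 0 0 -0.2 0 0 0;0.2 0 0 -0.2 0 0 0;0.2 0 0 -0.1 0 0 0;0.2 0 0 -0.1 0 0 0;0.2 0 0 0 0 0 0;0.2 0 0 0 0 0 0"}}

```text
clock: 7.55
eef_pos: [548.3, 201.5, 18.6]
eef_rot: [[-0.948, 0.317, -0.0], [0.317, 0.948, -0.0], [0.0, -0.0, -1.0]]
contact_force: [-0.5, -1.1, 2.5]
finger_gap: 33.2
grasp_force: 30.4
```

Emit:
{"fn": "jog_arm", "kwargs": {"targets": "0.6 0 0 0 0 0 0;0.6 0 0 0 0 0 0;0.6 0 0 0 0 0 0;0.6 0 0 1 0 0 0;0.6 0 0 3 0 0 0;0.6 0 0 4 0 0 0;0.6 0 0 4 0 0 0;0.6 4 -4 0 0 0 0;0.6 4 -4 0 0 0 0;0.6 4 -4 0 0 0 0;0.6 4 -4 0 0 0 0;0.6 0 0 0 0 0 0"}}

```text
clock: 8.75
eef_pos: [694.5, 55.3, 138.5]
eef_rot: [[-0.946, 0.323, 0.004], [0.323, 0.946, -0.002], [-0.005, -0.0, -1.0]]
contact_force: [-0.4, 0.1, -0.3]
finger_gap: 50.8
grasp_force: 0.0
```

Run:
```python
from h import *
s=snap('side');np.savez('pics/s4.npz',**s);d=snap('top');np.savez('pics/t4.npz',**d);st=bot.state()
print(st['eef_pos'],st['contact_force'])
a=cv2.resize(s['color'][155:205,245:305,::-1],(420,350),interpolation=cv2.INTER_CUBIC)
b=cv2.resize(d['color'][170:235,140:195,::-1],(380,350*1),interpolation=cv2.INTER_CUBIC)
cv2.imwrite('pics/g4.png',np.hstack([a,b]))
```

```text
[690.40616237  59.20583122 138.37077023] [ 0.25812033  0.66149919 -1.505466  ]
```

View pics/g4.png

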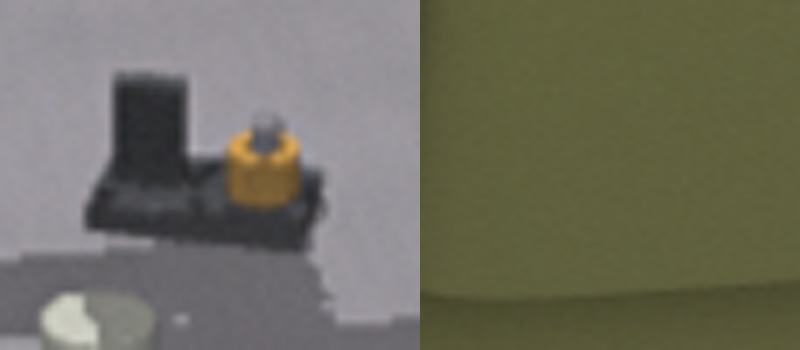

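Bushing sits down on the foot, around the pin (side crop (265,165)). Now to the lug.

Emit:
{"fn": "jog_arm", "kwargs": {"targets": "0.6 -3.2 2.65 0 0 0 0;0.6 -3.2 2.65 0 0 0 0;0.6 -3.2 2.65 0 0 0 0;0.6 -3.2 2.65 0 0 0 0;0.6 -3.2 2.65 0 0 0 0;0.6 -3.2 2.65 0 0 0 0;0.6 0 0 0 0 0 0;0.6 0 0 0 0 0 0"}}

```text
clock: 9.65
eef_pos: [496.2, 220.6, 139.1]
eef_rot: [[-0.95, 0.314, 0.0], [0.314, 0.95, 0.0], [-0.0, 0.0, -1.0]]
contact_force: [-0.1, -0.4, 0.7]
finger_gap: 51.4
grasp_force: 0.0
```

Emit:
{"fn": "jog_arm", "kwargs": {"targets": "0.6 0.15 -0.15 -3 0 0 0;0.6 0 0 -3 0 0 0;0.6 0 0 -2 0 0 0;0.6 0 0 -2 0 0 0;0.6 0 0 -1 0 0 0;0.6 0 0 -0.5 0 0 0;0.6 0 0 0 0 0 0;0.6 0 0 0 0 0 0"}}

```text
clock: 10.45
eef_pos: [500.3, 218.1, 24.2]
eef_rot: [[-0.948, 0.317, 0.001], [0.317, 0.948, 0.001], [-0.001, 0.001, -1.0]]
contact_force: [0.0, 0.8, -0.1]
finger_gap: 51.2
grasp_force: 0.0
```

Emit:
{"fn": "jog_arm", "kwargs": {"targets": "0 0 0 0 0 0 0;0 0 0 0 0 0 0;0 0 0 0 0 0 0;0 0 0 0 0 0 0;0 0 0 0 0 0 0;0 0 0 0 0 0 0;0 0 0 0 0 0 0", "grip_force": 90}}

```text
clock: 11.15
eef_pos: [500.2, 218.7, 24.3]
eef_rot: [[-0.948, 0.317, 0.002], [0.317, 0.948, 0.002], [-0.001, 0.002, -1.0]]
contact_force: [-0.6, 2.0, 5.6]
finger_gap: 12.9
grasp_force: 88.3
```

Run:
```python
from h import *
d=dict(np.load('pics/top1.npz'))
hsv=cv2.cvtColor(d['color'],cv2.COLOR_RGB2HSV)
m=cv2.inRange(hsv,(105,170,100),(125,255,255))
c=[c for c in cv2.findContours(m,cv2.RETR_EXTERNAL,cv2.CHAIN_APPROX_NONE)[0] if cv2.pointPolygonTest(c,(347,215),False)>=0][0]
q=np.array([[325,158],[378,166],[369,243],[314,234]],float);nm=['+x','-y','-x','+y']
pts=c[:,0].astype(float)
for i in range(4):
    a,b=q[i],q[(i+1)%4];t=(b-a)/np.linalg.norm(b-a);r=pts-a;al=r@t;n=abs(r@[-t[1],t[0]])
    s=pts[(n<3)&(al>8)&(al<np.linalg.norm(b-a)-8)]
    P=np.array([ray(d,u,v,10)[:2] for u,v in s],np.float32);l=cv2.fitLine(P,cv2.DIST_HUBER,0,.01,.01).ravel()
    print(nm[i],len(s),np.degrees(np.arctan2(l[1],l[0])).round(2),l[2:].round(1))
# fences: bright mask, rows across fence
w=cv2.inRange(hsv,(0,0,150),(180,60,255));w[:,:310]=0;w[:,382:]=0;w[:150]=0;w[245:]=0
for c in cv2.findContours(w,cv2.RETR_EXTERNAL,cv2.CHAIN_APPROX_NONE)[0]:
    if cv2.contourArea(c)<100: continue
    r=cv2.minAreaRect(c);b=cv2.boxPoints(r);P=np.array([ray(d,u,v,24)[:2] for u,v in b]);e=P[1]-P[0],P[2]-P[1]
    print('fence',b.round(1).tolist(),P.mean(0).round(1),[(np.linalg.norm(k).round(1),np.degrees(np.arctan2(k[1],k[0])).round(2)) for k in e])
```

```text
+x 38 79.97 [ 621.4 -242.6]
-y 61 -9.91 [ 511.9 -292.9]
-x 40 80.08 [ 427.9 -210.4]
+y 60 -9.83 [ 536.6 -159.7]
fence [[316.6000061035156, 228.5], [325.20001220703125, 169.3000030517578], [332.29998779296875, 170.3000030517578], [323.6000061035156, 229.5]] [ 524.3 -171.3] [(np.float64(148.7), np.float64(-9.69)), (np.float64(17.5), np.float64(-99.29))]
fence [[335.20001220703125, 168.3000030517578], [336.20001220703125, 161.89999389648438], [369.8999938964844, 167.10000610351562], [368.8999938964844, 173.5]] [ 602.2 -242.5] [(np.float64(16.7), np.float64(-10.31)), (np.float64(83.6), np.float64(-99.76))]
```

Emit:
{"fn": "jog_arm", "kwargs": {"targets": "0 0 0 2 0 0 0;0 0 0 3 0 0 0;0 0 0 3 0 0 0;0 0 0 2 0 0 0;0 0 0 0 0 0 0;0 0 0 0 0 0 0"}}

```text
clock: 11.75
eef_pos: [498.7, 217.4, 122.3]
eef_rot: [[-0.948, 0.317, -0.002], [0.317, 0.948, -0.001], [0.001, -0.001, -1.0]]
contact_force: [0.4, -0.3, -4.9]
finger_gap: 13.0
grasp_force: 88.6
```

Fixture yaw ≈ -9.95°, consistent from plate and fences. Home TCP ≈ (523,-211); staging ≈ (509.5,-221).

Emit:
{"fn": "jog_arm", "kwargs": {"targets": "0 0.1 -4 0 0 0 0.05;0 0.1 -4 0 0 0 0.05;0 0.1 -4 0 0 0 0.049;0 0.1 -4 0 0 0 0;0 0.1 -4 0 0 0 0;0 0.1 -4 0 0 0 0;0 0.1 -4 0 0 0 0;0 0.1 -4 0 0 0 0;0 0.1 -4 0 0 0 0;0 0.1 -4 0 0 0 0;0 0 -3.5 0 0 0 0;0 0 0 0 0 0 0"}}

```text
clock: 12.95
eef_pos: [508.2, -221.3, 120.9]
eef_rot: [[-0.984, 0.178, -0.003], [0.178, 0.984, -0.002], [0.003, -0.002, -1.0]]
contact_force: [1.0, 0.4, -5.2]
finger_gap: 12.7
grasp_force: 90.1
```

Run:
```python
from h import *
s=snap('side');s=snap('side');st=bot.state()
np.savez('pics/s5.npz',**s)
R=st['eef_rot'];print(st['eef_pos'],R.round(4).tolist(),st['contact_force'],np.degrees(np.arctan2(R[1,1],R[0,1]))-90)
u,v=proj(s,st['eef_pos']).astype(int);print(u,v)
cv2.imwrite('pics/g5.png',cv2.resize(s['color'][v-70:v+70,u-80:u+100,::-1],None,fx=4,fy=4,interpolation=cv2.INTER_CUBIC))
```

```text
[ 507.52901603 -217.25939111  120.93108908] [[-0.9846, 0.175, -0.0045], [0.1749, 0.9846, 0.0022], [0.0048, 0.0014, -1.0]] [-0.38632822  0.63895164 -3.70816341] -10.075774704404864
293 224
```

View pics/g5.png

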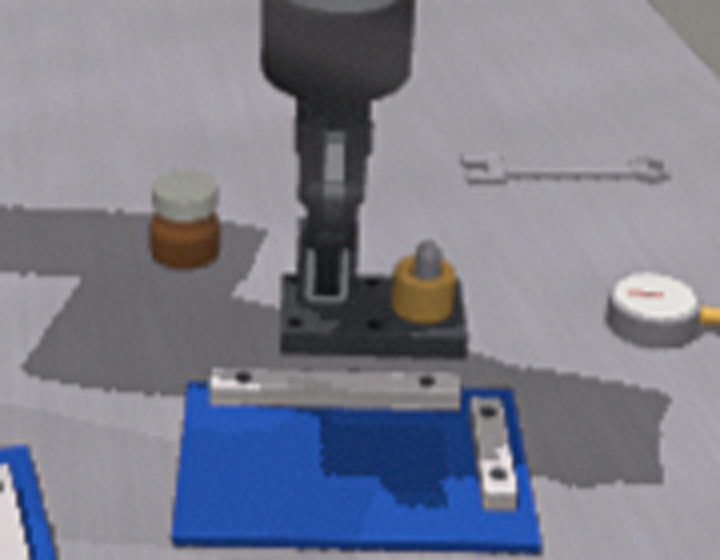

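Bracket level in the grip, bushing on it, above the plate; its foot spans (282–467, 275–355) in the crop and appears beyond the fences only because of height. Lowering.

Emit:
{"fn": "jog_arm", "kwargs": {"targets": "0 0 -0.2 -2 0 0 0;0 0 0 -2 0 0 0;0 0 0 -2 0 0 0;0 0 0 -0.5 0 0 0;0 0 0 0 0 0 0;0 0 0 0 0 0 0"}}

```text
clock: 13.65
eef_pos: [509.8, -218.7, 58.7]
eef_rot: [[-0.985, 0.172, 0.0], [0.172, 0.985, -0.0], [-0.0, 0.0, -1.0]]
contact_force: [0.6, -0.9, -3.8]
finger_gap: 13.0
grasp_force: 90.2
```

Emit:
{"fn": "jog_arm", "kwargs": {"targets": "0 0 0 -1 0 0 0;0 0 0 -0.8 0 0 0;0 0 0 -0.4 0 0 0;0 0 0 -0.2 0 0 0;0 0 0 0 0 0 0;0 0 0 0 0 0 0"}}

```text
clock: 14.25
eef_pos: [509.7, -219.3, 34.5]
eef_rot: [[-0.985, 0.173, 0.0], [0.173, 0.985, -0.0], [-0.001, -0.0, -1.0]]
contact_force: [0.8, 0.3, -4.1]
finger_gap: 12.8
grasp_force: 90.3
```

Emit:
{"fn": "jog_arm", "kwargs": {"targets": "0 0 0 -0.1 0 0 0;0 0 0 0 0 0 0;0 0 0 0 0 0 0"}}

```text
clock: 14.55
eef_pos: [509.8, -219.4, 34.3]
eef_rot: [[-0.985, 0.173, 0.001], [0.173, 0.985, -0.0], [-0.001, -0.0, -1.0]]
contact_force: [-3.4, 1.3, 6.0]
finger_gap: 13.2
grasp_force: 91.6
```

Emit:
{"fn": "jog_arm", "kwargs": {"targets": "0 0.07 0.4 0 0 0 0;0 0.07 0.4 0 0 0 0;0 0.03 0.15 0 0 0 0;0 0 0 0 0 0 0;0 0 0 0 0 0 0"}}

```text
clock: 15.05
eef_pos: [512.8, -210.2, 34.3]
eef_rot: [[-0.985, 0.173, 0.003], [0.173, 0.985, -0.002], [-0.003, -0.001, -1.0]]
contact_force: [-0.2, -1.4, 6.5]
finger_gap: 13.0
grasp_force: 91.7
```

Emit:
{"fn": "jog_arm", "kwargs": {"targets": "0 0.01 0.07 0 0 0 0;0 0.01 0.07 0 0 0 0;0 0 0 0 0 0 0;0 0 0 0 0 0 0"}}

```text
clock: 15.45
eef_pos: [512.8, -209.8, 34.4]
eef_rot: [[-0.985, 0.173, 0.003], [0.173, 0.985, -0.004], [-0.003, -0.003, -1.0]]
contact_force: [-0.7, -5.4, 5.6]
finger_gap: 13.0
grasp_force: 91.7
```

Emit:
{"fn": "jog_arm", "kwargs": {"targets": "0 0.3 -0.05 0 0 0 0;0 0.3 -0.05 0 0 0 0;0 0.15 -0.03 0 0 0 0;0 0 0 0 0 0 0;0 0 0 0 0 0 0"}}

```text
clock: 15.95
eef_pos: [517.2, -210.6, 34.3]
eef_rot: [[-0.985, 0.174, -0.003], [0.174, 0.985, -0.003], [0.002, -0.003, -1.0]]
contact_force: [-8.0, -4.1, 11.0]
finger_gap: 12.9
grasp_force: 92.6
```

Emit:
{"fn": "jog_arm", "kwargs": {"targets": "0 0.1 -0.02 0 0 0 0;0 0.1 -0.02 0 0 0 0;0 0.1 -0.02 0 0 0 0;0 0 0 0 0 0 0;0 0 0 0 0 0 0"}}

```text
clock: 16.45
eef_pos: [520.0, -211.1, 34.3]
eef_rot: [[-0.985, 0.174, -0.003], [0.174, 0.985, -0.003], [0.003, -0.003, -1.0]]
contact_force: [-8.7, -4.5, 13.0]
finger_gap: 12.4
grasp_force: 92.7
```

Emit:
{"fn": "jog_arm", "kwargs": {"targets": "0 0.1 -0.02 0 0 0 0;0 0.1 -0.02 0 0 0 0;0 0.1 -0.02 0 0 0 0;0 0 0 0 0 0 0;0 0 0 0 0 0 0"}}

```text
clock: 16.95
eef_pos: [522.5, -211.5, 34.3]
eef_rot: [[-0.985, 0.174, -0.004], [0.174, 0.985, -0.002], [0.003, -0.003, -1.0]]
contact_force: [-8.6, -3.9, 12.2]
finger_gap: 12.6
grasp_force: 92.8
```

Emit:
{"fn": "jog_arm", "kwargs": {"targets": "0 0.1 -0.02 0 0 0 0;0 0.1 -0.02 0 0 0 0;0 0.1 -0.02 0 0 0 0;0 0 0 0 0 0 0;0 0 0 0 0 0 0"}}

```text
clock: 17.45
eef_pos: [522.4, -211.5, 34.3]
eef_rot: [[-0.985, 0.174, -0.009], [0.174, 0.985, -0.001], [0.009, -0.003, -1.0]]
contact_force: [-16.4, -3.6, 19.3]
finger_gap: 12.6
grasp_force: 93.8
```

Both fences touched. I'll press more firmly and counter the slight tilt.

Emit:
{"fn": "jog_arm", "kwargs": {"targets": "0 0.02 0.1 -0.03 0.001 -0.004 0;0 0.02 0.1 -0.03 0.001 -0.004 0;0 0.02 0.1 -0.03 0.001 -0.004 0;0 0 0 0 0 0 0;0 0 0 0 0 0 0;0 0 0 0 0 0 0"}}

```text
clock: 18.05
eef_pos: [522.7, -211.4, 34.3]
eef_rot: [[-0.985, 0.175, 0.002], [0.175, 0.985, -0.005], [-0.003, -0.004, -1.0]]
contact_force: [-18.3, -10.0, 24.7]
finger_gap: 13.5
grasp_force: 94.5
```

Run:
```python
from h import *
st=bot.state();R=st['eef_rot'];print(R.round(4).tolist(),st['contact_force'],st['moment'],np.degrees(np.arctan2(R[1,1],R[0,1]))-90)
```

```text
[[-0.9845, 0.1753, 0.0023], [0.1753, 0.9845, -0.0048], [-0.0031, -0.0043, -1.0]] [-18.33972379 -10.04772458  24.71471653] [-1.63196957  3.56630228  0.18482449] -10.096572940675259
```

Emit:
{"fn": "jog_arm", "kwargs": {"targets": "0 0.1 0.07 0 0.002 0 0;0 0.1 0.07 0 0.002 0 0;0 0.05 0.1 0 0.002 0 0;0 0 0 0 0 0 0;0 0 0 0 0 0 0;0 0 0 0 0 0 0"}}

```text
clock: 18.65
eef_pos: [522.6, -211.3, 34.3]
eef_rot: [[-0.984, 0.177, -0.002], [0.177, 0.984, -0.004], [0.002, -0.004, -1.0]]
contact_force: [-24.1, -16.2, 27.8]
finger_gap: 13.0
grasp_force: 94.9
```

Run:
```python
from h import *
s=snap('side');np.savez('pics/s6.npz',**s)
st=bot.state();R=st['eef_rot'];print(st['clock'],st['eef_pos'],R.round(4).tolist(),st['contact_force'],st['moment'],np.degrees(np.arctan2(R[1,1],R[0,1]))-90)
u,v=proj(s,st['eef_pos']).astype(int);print(u,v)
cv2.imwrite('pics/g6.png',cv2.resize(s['color'][v-35:v+35,u-45:u+55,::-1],None,fx=8,fy=8,interpolation=cv2.INTER_CUBIC))
```

```text
18.7 [ 522.64055215 -211.34331299   34.33347549] [[-0.9842, 0.1769, -0.0024], [0.1769, 0.9842, -0.0038], [0.0017, -0.0042, -1.0]] [-23.80693424 -16.37220375  29.0754297 ] [-2.92603824  4.40638556  0.33311404] -10.187187144426943
298 254
```

View pics/g6.png

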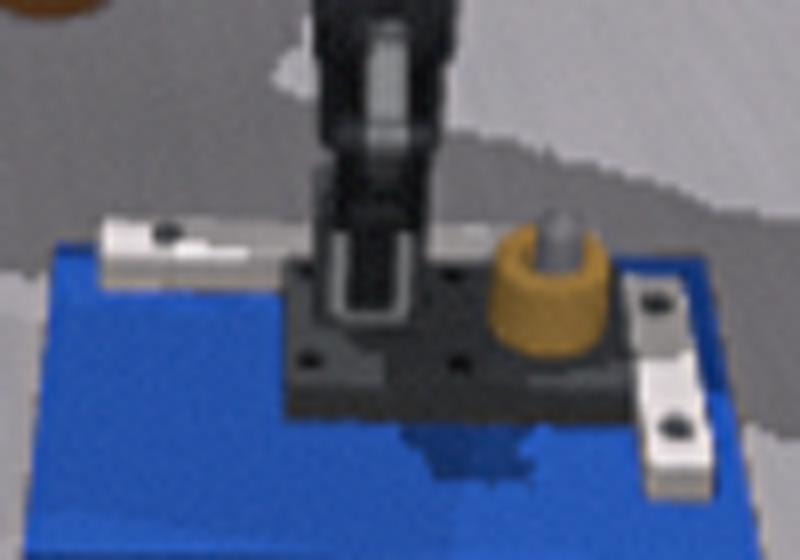

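The bracket lies in the corner (crop: foot 285–635, fences touching). Mz and the yaw reading hint at ~0.3° clockwise error, so I'll turn it back slightly.

Emit:
{"fn": "jog_arm", "kwargs": {"targets": "0 0 0 0 0 0 0.003;0 0 0 0 0 0 0.003;0 0 0 0 0.003 0 0;0 0 0 0 0 0 0;0 0 0 0 0 0 0"}}

```text
clock: 19.2
eef_pos: [522.6, -211.3, 34.3]
eef_rot: [[-0.985, 0.172, -0.002], [0.172, 0.985, -0.001], [0.002, -0.001, -1.0]]
contact_force: [-24.3, -14.8, 28.3]
finger_gap: 13.0
grasp_force: 94.8
```

```bash
cat > st.py <<'E'
from h import *
st=bot.state();R=st['eef_rot'];print(st['clock'],st['eef_pos'],R[2].round(4),st['contact_force'],st['moment'],np.degrees(np.arctan2(R[1,1],R[0,1]))-90)
E
python3 st.py
```

```text
19.2 [ 522.64674981 -211.33937529   34.32713048] [ 0.0023 -0.0011 -1.    ] [-24.28404856 -14.80066482  28.32325082] [-2.95754155e+00  4.30992939e+00  3.10617496e-03] -9.902677578971904
```

Emit:
{"fn": "jog_arm", "kwargs": {"targets": "0 0 0 0 0 0 0.004;0 0 0 0 0 0 0;0 0 0 0 0 0 0"}}

```text
clock: 19.5
eef_pos: [522.6, -211.4, 34.3]
eef_rot: [[-0.986, 0.169, -0.002], [0.169, 0.986, -0.001], [0.002, -0.001, -1.0]]
contact_force: [-24.7, -14.2, 27.3]
finger_gap: 13.2
grasp_force: 94.9
```

```bash
python3 st.py
```

```text
19.5 [ 522.60618914 -211.38114719   34.30888285] [ 0.0023 -0.001  -1.    ] [-24.71039701 -14.17304548  27.33227092] [-2.98422923  4.35246516 -0.25014731] -9.713336074297956
```

Emit:
{"fn": "jog_arm", "kwargs": {"targets": "0 0.02 0.1 0 0 0 0;0 0 0 0 0 0 0;0 0 0 0 0 0 0;0 0 0 0 0 0 0"}}

```text
clock: 19.9
eef_pos: [522.6, -211.3, 34.3]
eef_rot: [[-0.986, 0.169, -0.003], [0.169, 0.986, -0.003], [0.002, -0.003, -1.0]]
contact_force: [-24.1, -17.2, 27.2]
finger_gap: 12.9
grasp_force: 94.9
```

```bash
python3 st.py; python3 -c "
from workcell import bot;print(bot.finish_job())"
```

```text
19.9 [ 522.64484838 -211.32853181   34.34357718] [ 0.0024 -0.003  -1.    ] [-24.11555784 -17.19890916  27.18999469] [-3.41308255  4.39983098 -0.24816169] -9.74421797101624
the job is handed in; nothing more can be done
None
```

I handed the job in at 19.9 s: the bushing sits on the foot around the pin, and the fingers still hold the bracket flat in the corner of the middle-sized fixture, with roughly 20 N of push towards each fence; the hand-in returned no verdict.

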